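Try out the push latch of a new cabinet door

TASK

Two small new plywood cabinets lie on their backs on the workbench, each door held shut by a push-push latch under its free edge, opposite the hinges. Try out the latch of the plain flat door: press that door in near its free edge as far as it goes and let go so that it springs fully open by itself, then press it right in again and let go so that it stays shut. Leave the door with the raised frame alone.

Things in the scene. Friction and masses are not known exactly. Their poses are not given: they have to be found in the camera images.
- flat_cabinet: Plywood cabinet, 186 mm (x) x 146 mm (y), lying on its back, door up, fixed to the bench; its depth, so the height of its rim over the bench, is 95 to 140 mm. Origin: on its vertical centre line, 140 mm below the rim; x points to the hinges (two steel ones show), z up; the free edge is roughly towards the robot. The door, a smooth light-wood slab 160 x 120 x 12 mm, is let in flush with the rim.
- flat_door_spot (a point): Where to press: a point on the upper face of the plain flat door, over its latch, midway across the door, 33 mm in from the free edge and 128 mm from the hinge line. Shut, it is level with the rim; fully open, 40 mm higher; it moves with the door. Its x axis points along the door towards the hinges, z out of the face.
- flat_door (a joint): Hinge of the flat door, rad: 0 shut and flush (+0.006 at rest), +0.30 sprung fully open, -0.065 at the stop, 8 mm below flush. A damped spring (3 N at the point shut, 1.5 N open) pushes it open. Pressed below 0.2 m/s to over 7 mm below flush (3 to 7 N), best onto the hard stop (over 10 N), and let go, it switches: from shut it springs open within 1 s, from open it stays shut; pressed in less it does not.
- framed_door (a joint): Hinge of the other cabinet's door, rad, 0 latched shut. Same kind, width and latch (its depth differs), but with a raised frame 28 mm wide and 7 mm high around its face. The cabinets lie side by side, the flat one left or right. Not to be pressed in or opened.

How it is judged:
On the way:
1. the flat door has sprung open (at least 30 of its 40 mm) and nothing presses on it (value of joint flat_door above 0.225 rad and contact force between the fingers and anything else below 0.5 N), for 0.3 s.
At the end, for the whole second after the job is handed in: The flat door is latched shut again, flush within 0.04 rad (5 mm at its latch) and still with nobody pressing on it, after having sprung open; the framed door is shut (value of joint flat_door between -0.04 and 0.04 rad and velocity of joint flat_door below 0.05 rad/s and value of joint framed_door below 0.04 rad); the robot touches nothing.
It fails at once if the framed door is pressed in or opened (more than 0.04 rad) (value of joint framed_door above 0.04 rad or value of joint framed_door below -0.04 rad).
It also fails if it takes over 35 s, if anything falls off the work surface, if the arm or the gripper's body presses on something with over 40 N, if the wrist force passes 120 N, or if a joint passes its speed limit or range.

ROBOT

A 6-joint arm with a two-finger parallel gripper is mounted at the origin on the work surface. World frame = base frame: x ahead of the robot, y to its left, z up, the work surface at z = 0. Lengths are in m, angles in rad, forces in N, time in s.
With the tool pointing down it reaches from about 0.4 to 0.825 m from the base axis. Payload 7 kg.
Tool frame: the origin (TCP) lies between the finger pads; the fingertips stand 17 mm ahead of it and the grasp point (between the pads) lies 2 mm behind it; x points along the fingers, z is the direction in which the jaws open and shut, and the axes are right-handed (so a half turn about x gives the same grasp; the last joint's range is limited). The gripper opens to 88 mm and grips with 3 to 60 N. Pads are 19 mm wide; open, the fingers measure 130 mm over their backs; the gripper's body (78 mm by 193 mm) begins 47 mm behind the grasp point.
Start: joints at [-0.842, 0.359, 0.012, 0, -1.224, -0.288], TCP at [0.288, -0.61, 0.244] pointing down, gripper open.
Joint ranges: [-3.07, 3.07], [-1.43, 2.12], [-1.02, 1.25], [-3.03, 1.67], [-3.05, -0], [-3.03, 3.03]. Speed limits (rad/s): [2.39, 2.39, 3.01, 3.14, 3.14, 3.14].

INTERFACE

Orientations are given as [roll, pitch, yaw] about the fixed x, y, z axes, in that order (R = Rz(yaw) Ry(pitch) Rx(roll)).
In Python, from station import * gives the robot as it stands.
- The arm moves only by the tool step_arm, never from a script. Its argument "deltas" is a list of rows, each a list of 5 numbers: the shift along the tool's x, y, z in cm, then the turn about the tool's x in degrees, then the closure, from 0 (fully open) to 1 (shut). In form: [[dx, dy, dz, roll, fingers], ...]. A call has exactly 10 rows; each row is the pose to reach, as a shift and turn from the pose commanded when the call began, along the tool's axes at that moment; what a row does not reach only later rows make up. A row lasts 1/12 s, in which the tool goes at most 41.7 mm and 7.16 degrees, less where a joint would pass 70% of its speed; a pose out of reach is approached as far as the arm can. A call with a gripper value outside its range is refused whole. The fingers move at their own pace and stop on an object; "squeeze" is the grip in N (left out, the last holds). Time passes only in rows, so rows that repeat a pose let the fingers close, or fill a call up. It gives the time, the measured TCP pose, the force and the opening at its end, in the units of the state.
- get_state(): the state, without advancing time (a new reading comes with each control period).
- grab_frame(name): name is "scene" or "side" or "wrist"; returns a dict with "pixels" (400x640x3 uint8, red, green, blue), "range_z" (400x640 float32, m along the optical axis (not along the pixel's ray), 0 where there is no reading), "fx", "fy", "cx", "cy" (pixels), "view" (4x4, takes a point from world to camera coordinates); the wrist camera has in their place "hand_eye" (4x4, takes a point from camera to tool coordinates, whose origin is the TCP and whose axes are the tool frame's). Camera axes: x right, y down, z forward; pixel columns grow to the right and rows downward; lengths in m; the calibration is good to about 2 mm. A picture is of the moment at which its call begins: read the wrist's pose just before it.
- job_done(): hands the job in, once; it reports no verdict.
Trained networks look in the newest picture that a camera, given by its name, has taken for a name from the list of things; names that differ only in an ending like _2 or _b are one class to them, and where a whole thing is asked for, a point or a joint stands for the part that bears it (a point fixed in the world has none). Each returns a list of dicts, best first, with "conf" (0 to 1); they miss things now and then, are a little off and sometimes report something else, mostly with a low value. They report only what shows in the picture. A call takes as long as a camera call.
- boxes_of(thing, camera): "extent" ([left, top, right, bottom] in pixels, round what is visible of it).
- masks_of(thing, camera): "mask" (400x640 bool, what is visible of it) and "extent" ([left, top, right, bottom] in pixels, round what is visible of it).
The state is a dict: "t": time; "q": joint angles; "qd": joint speeds; "joint_efforts": joint torques, N m; "eef_pos": TCP position; "ee_rot": TCP orientation; "force": force on the tool from outside, world axes, zero at the start; "moment": the same for the moment, N m; "width": finger opening in m.
Only numpy, scipy, OpenCV 4.12 (cv2) and the standard library are available. Lean on these libraries where they do the work, as an engineer would, in place of code of your own. Each camera call takes 0.05 s, during which the arm holds its last target.

## Working session

There is one attempt and no reset: what is moved stays moved. The work goes in short steps, Python scripts to look and compute and a tool call to move; the robot and the scene stay as the last step left them, time stands still between calls to the robot, and variables do not carry over. Pictures are saved under pics/ and viewed, and the job is handed in when it is done.

Besides the shell and the picture viewer there is one more tool, called after "Call:" as name(argument=value, ...) on one line, values as JSON. step_arm: Moves the arm, as the interface text tells. Its arguments: {"type":"object","properties":{"deltas":{"type":"array"},"squeeze":{"type":"number"}},"required":["deltas"]}

```bash
mkdir -p pics; ls
python3 - <<'E'
from station import *
import cv2,numpy as np
s=get_state();print(s)
for c in ["scene","side"]:
    f=grab_frame(c);np.savez(f"/tmp/{c}.npz",**f)
    cv2.imwrite(f"pics/{c}0.png",f["pixels"][:,:,::-1])
    for n in ["flat_cabinet","flat_door_spot","flat_door","framed_door"]:
        for d in boxes_of(n,c)[:3]:print(c,n,d)
E
```

```text
pics
{'t': 0.0, 'q': array([-8.41922273e-01,  3.59371759e-01,  1.10444029e-02, -3.54923192e-04,
       -1.22409653e+00, -2.88118490e-01]), 'qd': array([-7.52649685e-04,  5.43436106e-05,  1.34799241e-04,  9.09372497e-05,
       -1.70948512e-03,  1.68651076e-03]), 'joint_efforts': array([-7.88811303e-04, -5.82711804e+01,  2.93048912e+01,  6.99688956e+00,
        6.85538747e-03, -1.83685670e-04]), 'eef_pos': array([ 0.28775794, -0.61007032,  0.2426253 ]), 'ee_rot': array([0.08594695, 1.56913491, 2.09737797]), 'force': array([ 0.17176117, -0.08376534,  0.34518043]), 'moment': array([ 0.03298724, -0.03121468,  0.01342651]), 'width': 0.08774499760440295}
scene flat_cabinet {'extent': [348.5, 200.1, 434.2, 301.3], 'conf': 0.73}
scene flat_door_spot {'extent': [363.8, 206.2, 429.5, 260.1], 'conf': 0.64}
scene flat_door {'extent': [361.7, 207.1, 426.4, 260.5], 'conf': 0.68}
scene framed_door {'extent': [239.2, 156.0, 303.0, 189.7], 'conf': 0.64}
side flat_cabinet {'extent': [263.2, 239.9, 384.9, 359.9], 'conf': 0.64}
side flat_door_spot {'extent': [270.2, 245.3, 376.3, 316.3], 'conf': 0.65}
side flat_door {'extent': [267.1, 246.3, 374.1, 318.1], 'conf': 0.91}
side framed_door {'extent': [275.2, 111.9, 354.8, 153.6], 'conf': 0.97}
```

View pics/scene0.png

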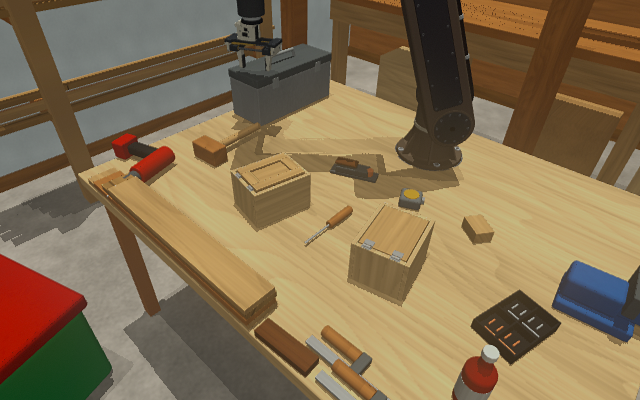

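View pics/side0.png

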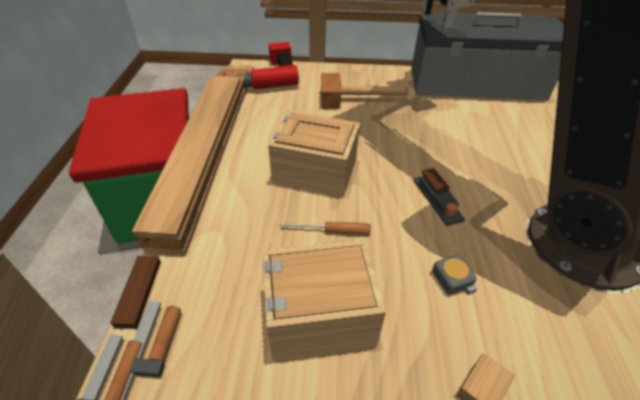

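```bash
cat > h.py <<'E'
import numpy as np,cv2
def cloud(f):
    z=f["range_z"];v,u=np.mgrid[:400,:640]
    p=np.stack([(u-f["cx"])/f["fx"]*z,(v-f["cy"])/f["fy"]*z,z,np.ones_like(z)],-1)
    return (p@np.linalg.inv(f["view"]).T)[...,:3]
E
python3 - <<'E'
from h import *
from station import *
for c in ["scene","side"]:
    f=dict(np.load(f"/tmp/{c}.npz")); P=cloud(f)
    grab_frame(c)
    for n in ["flat_door","framed_door","flat_cabinet"]:
        r=masks_of(n,c)
        if not r: print("none");continue
        m=r[0]["mask"]; m&=f["range_z"]>0
        q=P[m]; zt=np.median(q[:,2]) if n!="flat_cabinet" else np.percentile(q[:,2],90)
        q=q[abs(q[:,2]-zt)<.012]
        rc=cv2.minAreaRect((q[:,:2]*1000).astype(np.float32))
        print(c,n,r[0]["conf"],len(q),zt,rc, q.mean(0),cv2.boxPoints(rc).round().tolist())
E
```

```text
scene flat_door 0.57 2233 0.12181881934837757 ((565.6931762695312, 218.3435821533203), (169.32305908203125, 122.81214141845703), 12.024795532226562) [0.56897874 0.22047011 0.1217506 ] [[470.0, 261.0], [496.0, 141.0], [661.0, 176.0], [636.0, 296.0]]
scene framed_door 0.9 1511 0.12343502461048877 ((603.5408935546875, -195.75173950195312), (140.50155639648438, 177.10202026367188), 80.3196792602539) [ 0.60977794 -0.18717863  0.12218038] [[504.0, -250.0], [679.0, -280.0], [703.0, -141.0], [528.0, -112.0]]
scene flat_cabinet 0.94 3310 0.12295521231082361 ((566.39306640625, 216.86245727539062), (190.22769165039062, 146.7614288330078), 12.129700660705566) [0.57577245 0.22186746 0.12128506] [[458.0, 269.0], [489.0, 125.0], [675.0, 165.0], [644.0, 309.0]]
side flat_door 0.81 6161 0.12196399860835416 ((565.4227294921875, 214.46762084960938), (163.29856872558594, 127.28309631347656), 12.376715660095215) [0.56546138 0.21977831 0.12191776] [[472.0, 259.0], [499.0, 135.0], [659.0, 170.0], [632.0, 294.0]]
side framed_door 0.56 2332 0.12398441272040356 ((603.8504638671875, -196.92796325683594), (139.44554138183594, 167.36158752441406), 77.79560852050781) [ 0.60259748 -0.1869676   0.12244749] [[507.0, -247.0], [671.0, -283.0], [700.0, -146.0], [537.0, -111.0]]
side flat_cabinet 0.82 8741 0.1229741067466481 ((566.7443237304688, 215.08645629882812), (186.0584259033203, 147.74009704589844), 12.098397254943848) [0.56563583 0.22340906 0.12159406] [[460.0, 268.0], [491.0, 123.0], [673.0, 162.0], [642.0, 307.0]]
```

The scene picture shows the flat door on the cabinet at about (395,233), with its hinges at the front, away from the robot. The framed door is at (270,172). In the side picture they are at (320,280) and (315,133). Both cameras agree on the pose, so I'll work out the approach from it.

```bash
cat >> h.py <<'E'
from scipy.spatial.transform import Rotation as Ro
YAW=np.radians(12.2); C=np.array([.566,.216]); RIM=.122
SP=np.array([*(C-.047*np.array([np.cos(YAW),np.sin(YAW)])),RIM])
def rel(s,tipz,off=0):
    R=Ro.from_euler('xyz',s["ee_rot"]).as_matrix()
    t=SP+np.array([np.cos(YAW),np.sin(YAW),0])*off; t=t.copy(); t[2]=tipz
    tip=s["eef_pos"]+R[:,0]*.017
    return R,(R.T@(t-tip))*100
E
python3 - <<'E'
from h import *
from station import *
s=get_state();R,d=rel(s,.20)
print(SP,R.round(3),d)
a=np.degrees(np.arctan2(R[1,2],R[0,2]));print("jaw az",a,"want",102.2)
f=dict(np.load("/tmp/scene.npz"));P=cloud(f).reshape(-1,3)
# obstacles higher than .15 near path
m=(P[:,2]>.13)&(P[:,2]<.6)&(P[:,0]>.1)&(P[:,0]<.8)&(abs(P[:,1])<.9)
q=P[m];h,_,_=np.histogram2d(q[:,0],q[:,1],bins=[8,18],range=[[.1,.9],[-.9,.9]]);print(h.astype(int))
m&=(P[:,1]<-.45);print(np.percentile(P[m],[0,5,50,95,100],axis=0))
E
```

```text
[0.52006145 0.20606773 0.122     ] [[ 0.    -0.904 -0.427]
 [-0.    -0.427  0.904]
 [-1.    -0.    -0.   ]] [  2.65888595 -55.83159063  63.94121019]
jaw az 115.26005906223202 want 102.2
[[   0   62  204  328    0    0    0    0  105 3257 1809    0    0    0
     0    0    0    0]
 [   0   85  302 1054    0    0    0    0  516 1907    0    0    0    0
     0    0    0    0]
 [   0  130 1021  551    0    0    0    0    0    0    0    0    0    0
     0   12    1    0]
 [   0    0    0    0    0    0    0    0    0    0    0    0    0    0
     0    0    0    0]
 [   0    0    0    0    0    0    0    0    0    0    0    0    0    0
     0    0    0    0]
 [   0    0    0    0    0    0    0    0    0    0    0    0    0    0
     0    0    0    0]
 [   0    0    0    0    0    0    0    0    0    0    0    0    0    0
   399    0    0    0]
 [   0    0    0    0    0    0    0    0    0    0    0    0    0    0
     0    0    0    0]]
[[ 0.10005836 -0.75293965  0.13001792]
 [ 0.13113308 -0.7134942   0.14214297]
 [ 0.29343439 -0.59754323  0.24253641]
 [ 0.33447226 -0.53819837  0.44814233]
 [ 0.36530747 -0.50338214  0.47067413]]
```

Call:
step_arm(deltas=[[-1, -1, 1.2, 0, 1], [-2, -3.3, 3.8, 0, 1], [-3, -5.8, 6.6, 0, 1], [-3, -8.3, 9.5, 2, 1], [-3, -10.8, 12.4, 4, 1], [-3, -13.3, 15.2, 6, 1], [-3, -15.8, 18.1, 8, 1], [-3, -18.3, 21, 10, 1], [-3, -20.8, 23.8, 12, 1], [-3, -23.3, 26.7, 13, 1]], squeeze=15)

```text
t: 1.73
eef_pos: [0.3849, -0.268, 0.2739]
ee_rot: [-2.016, 1.57, -0.233]
force: [0.4, 0.4, -0.0]
width: 0.0261
```

Run:
```python
from h import *
from station import *
s=get_state();R,d=rel(s,.20);print(s["t"],s["eef_pos"],s["width"],s["force"],d,np.degrees(np.arctan2(R[1,2],R[0,2])))
```

```text
1.7333 [ 0.38490095 -0.26795192  0.27391841] 0.02614147622615527 [ 0.37056567  0.36509626 -0.00078666] [  5.694084   -23.17015029  43.50564214] 102.13280731645989
```

Call:
step_arm(deltas=[[0, -0.8, 1.5, 0, 1], [0, -2.4, 4.5, 0, 1], [0, -4.2, 7.9, 0, 1], [0, -6, 11.3, 0, 1], [0, -7.8, 14.7, 0, 1], [0, -9.6, 18.1, 0, 1], [0, -11.4, 21.5, 0, 1], [0, -13.2, 24.9, 0, 1], [0, -15, 28.3, 0, 1], [0, -16.8, 31.7, 0, 1]])

```text
t: 2.57
eef_pos: [0.4817, 0.0779, 0.2741]
ee_rot: [-1.298, 1.57, 0.487]
force: [1.5, -1.0, 0.2]
width: 0.0005
```

Run:
```python
from h import *
from station import *
s=get_state();R,d=rel(s,.14);print(s["t"],s["eef_pos"],s["width"],s["force"],d,np.degrees(np.arctan2(R[1,2],R[0,2])))
```

```text
2.5667 [0.48174034 0.07792678 0.27409506] 0.0004969435403727602 [ 1.48016708 -0.99211217  0.24864868] [11.7211854  -6.45445409 11.70097277] 102.28338667561361
```

Call:
step_arm(deltas=[[0, -1.5, 2.7, 0, 1], [1, -3, 5.5, 0, 1], [2, -4.5, 8.2, 0, 1], [4, -5.6, 10.2, 0, 1], [6, -6.3, 11.5, 0, 1], [8, -6.4, 11.7, 0, 1], [9.5, -6.4, 11.7, 0, 1], [10.2, -6.4, 11.7, 0, 1], [10.2, -6.4, 11.7, 0, 1], [10.2, -6.4, 11.7, 0, 1]])

```text
t: 3.4
eef_pos: [0.5196, 0.2037, 0.1721]
ee_rot: [-2.421, 1.57, -0.637]
force: [-0.7, -0.7, 1.5]
width: 0.0001
```

Run:
```python
from h import *
from station import *
s=get_state();R,d=rel(s,RIM);print(s["t"],s["eef_pos"],s["width"],s["force"],d,np.degrees(np.arctan2(R[1,2],R[0,2])))
f=grab_frame("side");cv2.imwrite("pics/side1.png",cv2.resize(f["pixels"][180:380,200:460,::-1],None,fx=3,fy=3))
```

```text
3.4 [0.5196034  0.20368322 0.17205876] 0.00011947606355079096 [-0.66459282 -0.73678976  1.45348401] [ 3.30583935 -0.09425029  0.22458387] 102.2569260799458
```

View pics/side1.png

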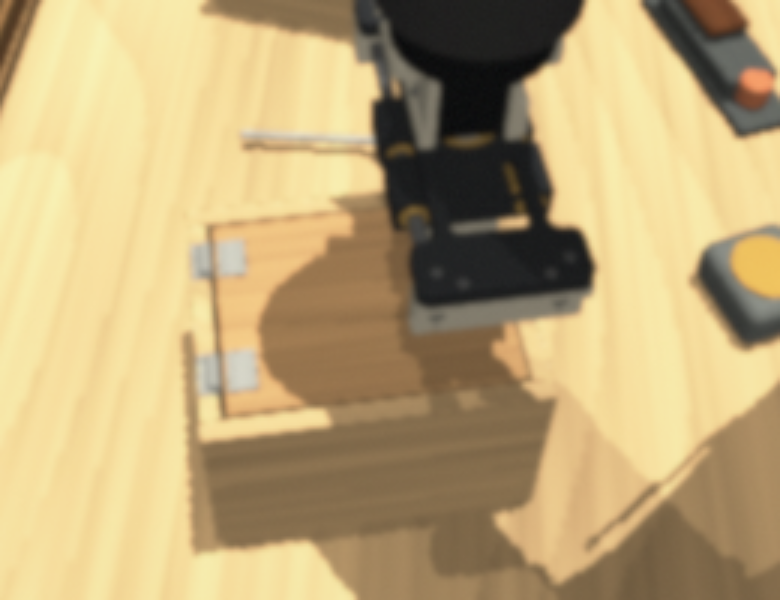

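Closed tool is above the free half of the flat door (near (490,290) in the crop), hinges on the left at (225,260) and (230,370). Pressing slowly, force checked.

Call:
step_arm(deltas=[[1, 0, 0.2, 0, 1], [2, 0, 0.2, 0, 1], [2.8, 0, 0.2, 0, 1], [3.2, 0, 0.2, 0, 1], [3.5, 0, 0.2, 0, 1], [3.8, 0, 0.2, 0, 1], [4, 0, 0.2, 0, 1], [4.1, 0, 0.2, 0, 1], [4.1, 0, 0.2, 0, 1], [4.1, 0, 0.2, 0, 1]])

```text
t: 4.28
eef_pos: [0.5188, 0.2055, 0.1315]
ee_rot: [-2.788, 1.571, -1.003]
force: [-6.0, -2.0, 10.2]
width: 0.0004
```

Call:
step_arm(deltas=[[0.1, 0, 0, 0, 1], [0.15, 0, 0, 0, 1], [0.2, 0, 0, 0, 1], [0.2, 0, 0, 0, 1], [0.2, 0, 0, 0, 1], [0.2, 0, 0, 0, 1], [0.2, 0, 0, 0, 1], [0.2, 0, 0, 0, 1], [0.2, 0, 0, 0, 1], [0.2, 0, 0, 0, 1]])

```text
t: 5.12
eef_pos: [0.5188, 0.2055, 0.1311]
ee_rot: [-1.784, 1.57, 0.001]
force: [-11.9, -2.7, 24.2]
width: 0.0006
```

Hard stop reached (24 N, moved only 0.4 mm for 2 mm commanded). Letting go.

Call:
step_arm(deltas=[[-0.5, 0, 0, 0, 1], [-2, 0, 0, 0, 1], [-4.5, 0, 0, 0, 1], [-7, 0, 0, 0, 1], [-9, 0, 0, 0, 1], [-10, 0, 0, 0, 1], [-10, 0, 0, 0, 1], [-10, 0, 0, 0, 1], [-10, 0, 0, 0, 1], [-10, 0, 0, 0, 1]])

```text
t: 5.95
eef_pos: [0.5184, 0.2054, 0.2271]
ee_rot: [1.949, 1.569, -2.549]
force: [0.8, 0.3, -0.1]
width: 0.0004
```

Call:
step_arm(deltas=[[0, 0, 0, 0, 1], [0, 0, 0, 0, 1], [0, 0, 0, 0, 1], [0, 0, 0, 0, 1], [0, 0, 0, 0, 1], [0, 0, 0, 0, 1], [0, 0, 0, 0, 1], [0, 0, 0, 0, 1], [0, 0, 0, 0, 1], [0, 0, 0, 0, 1]])

```text
t: 6.78
eef_pos: [0.519, 0.2058, 0.2286]
ee_rot: [-0.906, 1.571, 0.879]
force: [-0.7, 0.2, -0.0]
width: 0.0002
```

```bash
cat > look.py <<'E'
from h import *
from station import *
import sys
s=get_state();R,d=rel(s,RIM);print(s["t"],s["eef_pos"],s["force"],d)
f=grab_frame("side");cv2.imwrite(f"pics/{sys.argv[1]}.png",cv2.resize(f["pixels"][180:380,200:460,::-1],None,fx=3,fy=3))
P=cloud(f);c,n=np.cos(YAW),np.sin(YAW)
X=(P[...,:2]-C)@np.array([c,n]);Y=(P[...,:2]-C)@np.array([-n,c])
for x in range(-80,81,20):
    m=(abs(X*1000-x)<8)&(abs(Y)<.055)&(P[...,2]>.08)&(P[...,2]<.19)&(f["range_z"]>0)
    if m.sum()>5: print(x,m.sum(),np.percentile(P[...,2][m]*1000,[10,50,90]).round(1))
E
python3 look.py side2
```

```text
6.7833 [0.51895088 0.20576688 0.22858041] [-0.70290113  0.19549711 -0.01476909] [ 8.95804836e+00 -1.14264581e-01  5.31826195e-03]
-80 178 [ 89.2 120.9 167.4]
-60 272 [162.7 164.9 167.4]
-40 335 [156.5 158.5 160.8]
-20 595 [150.3 152.5 155. ]
0 588 [144.3 146.5 148.8]
20 577 [138.2 140.2 142.6]
40 573 [131.7 134.2 136.4]
60 569 [125.9 128.1 130.2]
80 496 [120.6 123.3 126. ]
```

View pics/side2.png

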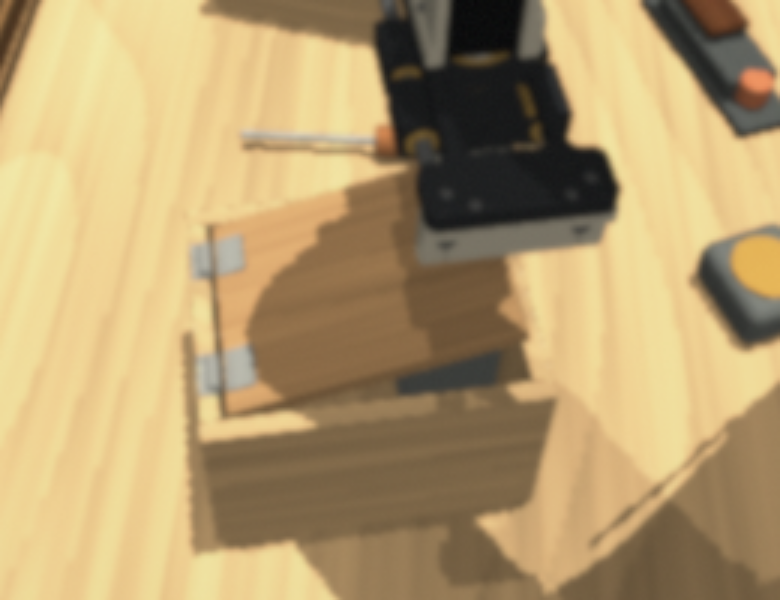

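Picture: the flat door stands open, its edge raised around (520,320) with the dark inside showing at (450,370); profile slope 0.307 rad, spot about 40 mm up, no force. Pressing it shut.

Call:
step_arm(deltas=[[1, 0, 0, 0, 1], [2, 0, 0, 0, 1], [3, 0, 0, 0, 1], [3.8, 0, 0, 0, 1], [4.5, 0, 0, 0, 1], [5.1, 0, 0, 0, 1], [5.7, 0, 0, 0, 1], [6.3, 0, 0, 0, 1], [6.9, 0, 0, 0, 1], [7.5, 0, 0, 0, 1]])

```text
t: 7.67
eef_pos: [0.5189, 0.2057, 0.1532]
ee_rot: [-0.225, 1.571, 1.559]
force: [-1.9, -0.2, 2.7]
width: 0.0008
```

Call:
step_arm(deltas=[[0.6, 0, 0, 0, 1], [1.1, 0, 0, 0, 1], [1.5, 0, 0, 0, 1], [1.9, 0, 0, 0, 1], [2.2, 0, 0, 0, 1], [2.4, 0, 0, 0, 1], [2.5, 0, 0, 0, 1], [2.5, 0, 0, 0, 1], [2.5, 0, 0, 0, 1], [2.5, 0, 0, 0, 1]])

```text
t: 8.5
eef_pos: [0.519, 0.2057, 0.1311]
ee_rot: [-1.543, 1.569, 0.242]
force: [-12.6, -1.8, 24.6]
width: 0.0003
```

Hard stop again at 24.6 N; releasing.

Call:
step_arm(deltas=[[-0.3, 0, 0, 0, 1], [-0.8, 0, 0, 0, 1], [-1.6, 0, 0, 0, 1], [-3.5, 0, 0, 0, 1], [-6, 0, 0, 0, 1], [-8.5, 0, 0, 0, 1], [-10, 0, 0, 0, 1], [-10, 0, 0, 0, 1], [-10, 0, 0, 0, 1], [-10, 0, 0, 0, 1]])

```text
t: 9.33
eef_pos: [0.5188, 0.2057, 0.2281]
ee_rot: [1.055, 1.57, 2.84]
force: [-0.7, -0.3, -0.0]
width: 0.0005
```

Call:
step_arm(deltas=[[0, 0, 0, 0, 1], [0, 0, 0, 0, 1], [0, 0, 0, 0, 1], [0, 0, 0, 0, 1], [0, 0, 0, 0, 1], [0, 0, 0, 0, 1], [0, 0, 0, 0, 1], [0, 0, 0, 0, 1], [0, 0, 0, 0, 1], [0, 0, 0, 0, 1]])

```text
t: 10.17
eef_pos: [0.519, 0.2057, 0.2286]
ee_rot: [-0.994, 1.571, 0.79]
force: [0.9, 0.3, -0.8]
width: 0.0006
```

```bash
python3 look.py side3
```

```text
10.1667 [0.51895335 0.20573953 0.22862025] [ 0.85099873  0.26457104 -0.80825371] [ 8.96203650e+00 -1.14223743e-01  7.88486925e-03]
-80 372 [120.2 121.9 123.1]
-60 371 [121.1 122.3 123.6]
-40 433 [120.9 122.2 123.5]
-20 549 [120.9 122.2 123.4]
0 546 [120.6 121.9 123.3]
20 550 [120.7 121.9 123.1]
40 557 [120.5 121.8 122.9]
60 567 [120.5 121.8 123.4]
80 513 [120.  122.  125.7]
```

View pics/side3.png

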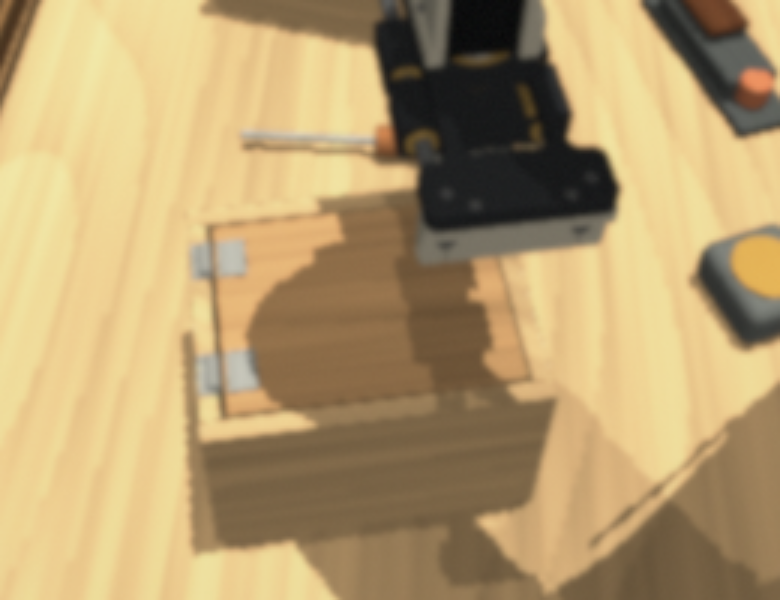

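The door is shut and flush: its edge at (525,380) lines up with the rim, and the depth profile is level at 122 mm. The tool hangs clear, so I'm handing in.

```bash
python3 -c "
from station import *
print(job_done())"
```

```text
the job is handed in; nothing more can be done
None
```

The flat door's latch works both ways, and I handed the job in at about 10 s of the 35 s allowed.

- **Opening:** I pressed the door with closed fingers onto its stop (24 N) and lifted away. It sprang fully open, with a measured slope of 0.307 rad and the pressing point about 40 mm up. I waited about another second without touching it.
- **Closing:** I pressed it onto the stop again (24.6 N) and let go. It stayed shut, level with the rim to within about 0.5 mm along the depth profile.
- **Final state:** The tool hung about 90 mm above the door, with force readings only at noise level (under 1 N).
- **Framed door:** The arm's path passed well clear of it and I never touched it. I did not look at it again at the end.

No check failed or disagreed.

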